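# Twist-lock a headset hanger into a table channel rail

### The job

Take the headset hanger out of its packing tray, stand it in the slot of the table's aluminium channel rail with its foot lengthwise in the slot, and let go of it there. Then take it again by the crossbar from above, press it down against the rail's spring strip and give it a quarter turn, so that when you let go it rises and the grooves of its foot catch the rail's lips, with the crossbar square across the rail. Leave the bottle, the projector and the headset where they are.

Things in the scene. Friction and masses are not known exactly. Their poses are not given: they have to be found in the camera images.
- hanger_center (a point): Centre of the loose headset hanger, an I-shaped part 22 mm thick (its x), 116 mm from foot underside to crossbar top; about 0.17 kg (up to 0.22), heavier at the foot. Axes: z up the post from foot to crossbar, y along foot and bar. 58 mm above the foot's underside. The post is black, 22 x 22 mm square, from 40 to 104 mm above the underside; below that steel, round, 22 mm.
- hanger_foot (a point): Middle of the foot's underside; same axes. Steel foot 76 (y) x 22 (x) x 8 mm, with a 5 mm high ridge on top at each end, 24 to 38 mm off the post's axis; between ridge and post an open groove, 13 mm wide.
- hanger_bar (a point): Centre of the hanger's black crossbar, 110 mm above the foot's underside; same axes. The bar is 100 mm long (y), 22 mm thick (x), 12 mm high, its last 8 mm at each end turned up by 10 mm.
- rail: Fixed aluminium channel rail, 220 mm long (y; 232 with end caps), 92 wide (x), 45 high; origin at the centre of its underside, z up. Inside it is hollow, 82 mm wide, with a spring strip in it. A foot turned across and let go is lifted by the strip until the lip edges sit in its grooves, foot underside then 27 mm above the table. Turn either way.
- slot (a point): Middle of the open slot in the rail's top, 45 mm above the table, level with the lips' top; y along the slot. The slot is 30 mm wide and runs the whole rail. The lips are 4 mm thick; their edges at the slot, 4 mm wide, are turned down to 35 mm above the table, so the foot's underside must be pressed below 22 mm (17 is good) to turn.
- strip (a point): Middle of the top of the flat spring strip inside the rail: 28 mm above the table, moves straight down by up to 14 mm, about 5 N to start and 350 N/m further. It carries the hanger's weight unpressed: a foot stood lengthwise in the slot rests on it and stays upright.
- tray: Fixed packing tray, 170 (x) x 130 (y) mm, rim 28 mm, origin at its underside's centre. The hanger starts lying in it on two grey rests, one under foot, one under crossbar, both 100 mm wide (y): 22 mm side up, centre 85 mm above the tray's origin (y within 10 mm), post along the tray's x, crossbar on the +x side (away from the robot) and raised 25 degrees. Between the rests the post is free all round.
- bottle: Bystander: copper water bottle standing upright, 74 mm diameter, 228 mm high, origin at the centre of its underside.
- projector: Bystander: white projector, 150 x 150 x 60 mm, origin at the centre of its underside.
- headset: Bystander: black headset lying flat, about 195 x 130 mm, 44 mm high, origin between the ear cups on the table.
Things that resemble listed ones, but are neither listed nor needed, are in the scene too. What is shaped like the part that bears hanger_center but brown or pink is not meant.

How it is judged:
By the outcome, as a careful person would: the job done as asked, in the order asked, and still so for the second after the job is handed in, with the robot touching nothing.
It also fails if it takes over 61 s, if anything falls off the work surface, if the arm or the gripper's body presses on something with over 40 N, if the wrist force passes 120 N, or if a joint passes its speed limit or range.

### The arm

A 6-joint arm with a two-finger parallel gripper is mounted at the origin on the work surface. World frame = base frame: x ahead of the robot, y to its left, z up, the work surface at z = 0. Lengths are in m, angles in rad, forces in N, time in s.
With the tool pointing down it reaches from about 0.25 to 0.775 m from the base axis. Payload 4 kg.
Tool frame: the origin (TCP) lies midway between the tips of the shut fingers; the grasp point (between the pads) lies 19 mm behind it; z points along the fingers, y is the direction in which the jaws open and shut (so a half turn about z gives the same grasp; the last joint's range is limited). The gripper opens to 94 mm and grips with 3 to 60 N. Pads are 16 mm wide; open, the fingers measure 119 mm over their backs; the gripper's body (75 mm by 177 mm) begins 78 mm behind the grasp point.
Start: joints at [-1.289, 0.087, 1.371, -0, 1.684, -0.103], TCP at [0.206, -0.51, 0.18] pointing down, gripper open.
Joint ranges: [-3.1, 3.1], [-0.76, 2.03], [0.27, 2.55], [-1.08, 4.22], [0.17, 2.65], [-2.57, 2.57]. Speed limits (rad/s): [2.79, 2.79, 3.14, 3.14, 3.14, 3.14].

### API

Orientations are given as [roll, pitch, yaw] about the fixed x, y, z axes, in that order (R = Rz(yaw) Ry(pitch) Rx(roll)).
In Python, from bench import robot, cams gives the robot as it stands.
- The arm moves only by the tool step_arm, never from a script. Its argument "plan" is a list that holds one entry, the list of rows, each a list of 5 numbers: the shift along the world's x, y, z in mm, then the turn about the world's z in rad, then the opening in per cent of the stroke, from 0 (shut) to 100 (fully open). In form: [[[tx, ty, tz, turn, fingers], ...]]. A call has 1 to 8 rows; each row is the pose to reach, as a shift and turn from the pose commanded when the call began; what a row does not reach only later rows make up. A row lasts 1/12 s, in which the tool goes at most 41.7 mm and 7.16 degrees, less where a joint would pass 70% of its speed; a pose out of reach is approached as far as the arm can. A call with a gripper value outside its range is refused whole. The fingers move at their own pace and stop on an object; the grip force is fixed at half the most. Time passes only in rows, so rows that repeat a pose let the fingers close. It gives the time, the measured TCP pose, the force and the opening at its end, in the units of the state.
- robot.get_obs(): the state, without advancing time (a new reading comes with each control period).
- cams.snapshot(name): name is "side" or "top"; returns a dict with "frame" (400x640x3 uint8, red, green, blue), "camera_matrix" (3x3 intrinsics, pixels), "origin" and "attitude" of the camera in the world. Camera axes: x right, y down, z forward; pixel columns grow to the right and rows downward; lengths in m; the calibration is good to about 2 mm. A picture is of the moment at which its call begins. There is no depth.
- robot.close_job(): hands the job in, once; it reports no verdict.
The state is a dict: "time": time; "joint_positions": joint angles; "qvel": joint speeds; "joint_torque": joint torques, N m; "tool_pos": TCP position; "ee_rot": TCP orientation; "wrist_force": force on the tool from outside, world axes, zero at the start; "wrist_torque": the same for the moment, N m; "width": finger opening in m.
Only numpy, scipy, OpenCV 4.12 (cv2) and the standard library are available. Lean on these libraries where they do the work, as an engineer would, in place of code of your own. Each camera call takes 0.05 s, during which the arm holds its last target. There are 200 camera calls.

## Working session

There is one attempt and no reset: what is moved stays moved. The work goes in short steps, Python scripts to look and compute and a tool call to move; the robot and the scene stay as the last step left them, time stands still between calls to the robot, and variables do not carry over. Pictures are saved under pics/ and viewed, about 8 in all and at most 12, crops included, and the job is handed in when it is done.

Besides the shell and the picture viewer there is one more tool, called after ">>>" as name([rows], argument=value, ...), one row to a line, values as JSON. step_arm: Moves the arm, as the interface text tells. Its arguments: {"type":"object","properties":{"plan":{"type":"array"}},"required":["plan"]}

```bash
mkdir -p pics; ls
cat > h.py <<'E'
import numpy as np, cv2, pickle
from bench import robot, cams
def snap(n,tag):
    s=cams.snapshot(n); pickle.dump(s,open(f'pics/{tag}.pkl','wb'))
    cv2.imwrite(f'pics/{tag}.png',s['frame'][:,:,::-1]); return s
def load(tag): return pickle.load(open(f'pics/{tag}.pkl','rb'))
def R(s):
    a=np.array(s['attitude'],float)
    if a.shape==(3,3): return a
    from scipy.spatial.transform import Rotation as Ro
    return Ro.from_euler('xyz',a).as_matrix() if a.size==3 else Ro.from_quat(a).as_matrix()
def plane(s,u,v,z):
    K=np.array(s['camera_matrix']);o=np.array(s['origin']);d=R(s)@np.linalg.solve(K,[u,v,1.])
    return o+d*(z-o[2])/d[2]
def proj(s,p):
    c=R(s).T@(np.array(p)-s['origin']);q=np.array(s['camera_matrix'])@c
    return q[:2]/q[2]
def tri(l):
    A=np.zeros((3,3));b=np.zeros(3)
    for s,u,v in l:
        d=R(s)@np.linalg.solve(np.array(s['camera_matrix']),[u,v,1.]);d/=np.linalg.norm(d)
        P=np.eye(3)-np.outer(d,d);A+=P;b+=P@np.array(s['origin'])
    return np.linalg.solve(A,b)
E
python3 - <<'E'
from h import *
for n in('top','side'):
    s=snap(n,n+'0');print(n,s['origin'],s['attitude'],s['camera_matrix'])
a=load('top0')['frame'];b=load('side0')['frame']
print(robot.get_obs())
E
```

```text
pics
top [ 0.42182828 -0.01487636  1.18957075] [-3.04999963  0.00635099 -1.57791204] [[417.06521497   0.         320.11058584]
 [  0.         417.06521497 203.60091929]
 [  0.           0.           1.        ]]
side [0.08394843 1.03066648 0.72547518] [-2.08805696  0.01251989 -2.73957772] [[499.64676923   0.         314.55068902]
 [  0.         499.64676923 198.49180748]
 [  0.           0.           1.        ]]
{'time': 0.1, 'joint_positions': array([-1.28908972e+00,  8.78609895e-02,  1.37205503e+00, -3.66944343e-05,
        1.68355902e+00, -1.03090680e-01]), 'qvel': array([ 0.00120645, -0.00214453, -0.00356808, -0.00090954, -0.00077141,
       -0.00111445]), 'joint_torque': array([ 2.16802924e-03, -3.41252625e+01, -3.03301227e+01,  7.20335590e-02,
        3.04525264e-02, -1.03552397e-04]), 'tool_pos': array([ 0.20629822, -0.50928956,  0.17905662]), 'ee_rot': array([-3.13971650e+00, -1.57438139e-04,  3.84793044e-01]), 'wrist_force': array([-0.05898642,  0.85622954, -0.83705371]), 'wrist_torque': array([-0.02595302, -0.01161802, -0.02378051]), 'width': 0.09402505089144261}
```

View pics/top0.png

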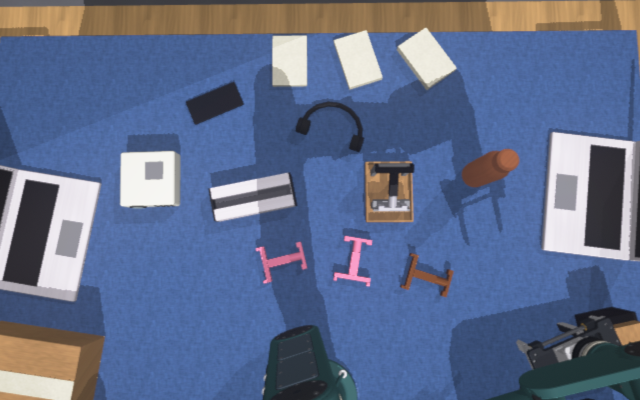

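View pics/side0.png

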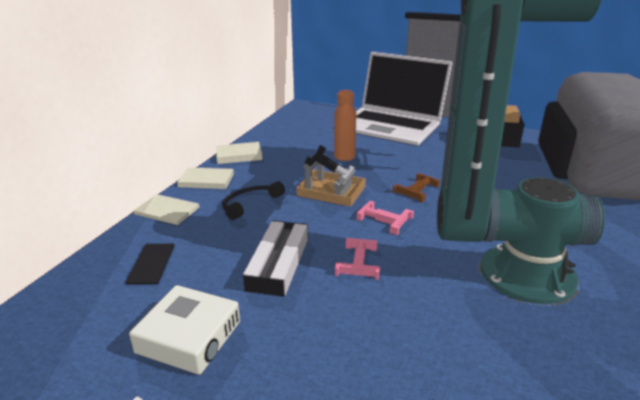

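The target is the black and steel hanger in the tray, at top (390,185) and side (330,170). The lookalikes are pink at top (282,262) and (355,260), and brown at (428,275); none of these has the right colour or lies in the tray. The rail is at top (253,197), with the headset, bottle and projector clear of it. I'll confirm this in an enlarged crop.

Run:
```python
from h import *
a=load('top0')['frame'][150:230,200:440];b=load('side0')['frame'][135:215,270:390];c=load('side0')['frame'][215:300,235:320]
m=np.zeros((580,720,3),np.uint8)
m[:240]=cv2.resize(a,(720,240),interpolation=2);m[245:525,:420]=cv2.resize(b,(420,280),interpolation=2);m[245:533,425:713]=cv2.resize(c,(288,288),interpolation=2)
cv2.imwrite('pics/crop1.png',m[:,:,::-1])
```

```text
(no output)
```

View pics/crop1.png

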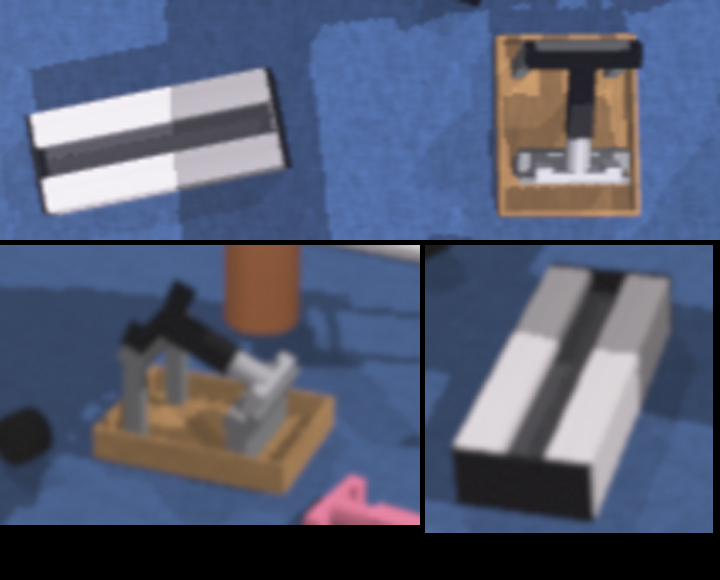

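The crop confirms it: the black-post, steel-foot hanger is in the tray, with its foot on the near block and its bar on two pillars. The rail's slot is visible between the two bright lips.

Run:
```python
from h import *
s=load('top0');f=s['frame'].astype(int)
V=f.max(2);S=V-f.min(2)
m=np.zeros(V.shape,np.uint8);m[165:228,203:302]=((V>120)&(S<40))[165:228,203:302]
n,l,st,c=cv2.connectedComponentsWithStats(m)
for i in range(1,n):
    if st[i,4]<100: continue
    ys,xs=np.where(l==i); r=cv2.minAreaRect(np.c_[xs,ys].astype(np.float32)); B=cv2.boxPoints(r)
    print(st[i],[np.round(plane(s,u,v,.045)[:2]*1e3,1).tolist() for u,v in B])
# slot dark: per column centre between lips
pts=[]
for x in range(222,285):
    col=m[:,x];ys=np.where(col)[0]
    g=np.where(np.diff(ys)>4)[0]
    if len(g)==1:
        V1=V[:,x]; pts.append((x,(ys[g[0]]+ys[g[0]+1])/2,ys[g[0]+1]-ys[g[0]]))
P=np.array(pts);W=np.array([plane(s,u,v,.045)[:2] for u,v,_ in P])
k=np.polyfit(W[:,1],W[:,0],1);print('slot x=%.4f y + %.4f'%tuple(k),'gap',P[:,2].mean(), 'yaw',-np.arctan(k[0]))
# post: rows
Wk=((V<60)&(S<30))
for z,rows in((.085,range(176,196)),):
  for v in range(164,214,2):
    xs=[x for x in range(366,414) if Wk[v,x]]
    st=[x for x in range(366,414) if V[v,x]>105 and S[v,x]<35]
    print(v,'dark',(xs[0],xs[-1],len(xs)) if xs else None,'steel',(st[0],st[-1],len(st)) if st else None, np.round(plane(s,389,v,z)[:2],4) )
# tray mask
h=cv2.cvtColor(s['frame'],cv2.COLOR_RGB2HSV);t=((h[:,:,0]<25)&(h[:,:,1]>90)&(h[:,:,2]>70)).astype(np.uint8);t[:155]=0;t[228:]=0;t[:,:360]=0;t[:,420:]=0
ys,xs=np.where(t);r=cv2.minAreaRect(np.c_[xs,ys].astype(np.float32));print('tray',r,[np.round(plane(s,u,v,.028)[:2]*1e3,1).tolist() for u,v in cv2.boxPoints(r)])
```

```text
[ 209  172   81   28 1001] [[574.4, 299.5], [616.7, 81.5], [581.6, 74.5], [539.5, 292.0]]
[ 214  194   81   28 1064] [[514.7, 288.2], [556.9, 69.7], [520.6, 62.5], [478.5, 280.4]]
slot x=-0.2003 y + 0.5848 gap 10.428571428571429 yaw 0.19770526419839685
164 dark (375, 412, 6) steel None [ 0.6285 -0.194 ]
166 dark (375, 412, 7) steel None [ 0.6231 -0.1939]
168 dark (375, 412, 38) steel None [ 0.6176 -0.1937]
170 dark (375, 412, 38) steel (370, 370, 1) [ 0.6122 -0.1936]
172 dark (376, 411, 35) steel (370, 370, 1) [ 0.6068 -0.1935]
174 dark (390, 397, 8) steel (372, 412, 8) [ 0.6014 -0.1934]
176 dark (390, 397, 8) steel (412, 412, 1) [ 0.596  -0.1933]
178 dark (390, 397, 8) steel (412, 412, 1) [ 0.5906 -0.1931]
180 dark (390, 397, 8) steel (412, 412, 1) [ 0.5852 -0.193 ]
182 dark (390, 397, 8) steel (412, 412, 1) [ 0.5798 -0.1929]
184 dark (389, 397, 9) steel (412, 412, 1) [ 0.5744 -0.1928]
186 dark (389, 390, 2) steel (412, 412, 1) [ 0.5691 -0.1927]
188 dark (389, 390, 2) steel (412, 412, 1) [ 0.5637 -0.1925]
190 dark (389, 389, 1) steel (412, 412, 1) [ 0.5583 -0.1924]
192 dark (389, 389, 1) steel (412, 412, 1) [ 0.5529 -0.1923]
194 dark None steel None [ 0.5476 -0.1922]
196 dark None steel (390, 397, 8) [ 0.5422 -0.1921]
198 dark None steel (388, 396, 9) [ 0.5369 -0.1919]
200 dark None steel (389, 409, 17) [ 0.5315 -0.1918]
202 dark None steel (373, 410, 34) [ 0.5262 -0.1917]
204 dark None steel (372, 413, 36) [ 0.5209 -0.1916]
206 dark None steel (372, 413, 38) [ 0.5155 -0.1915]
208 dark None steel (378, 413, 33) [ 0.5102 -0.1913]
210 dark None steel (373, 413, 39) [ 0.5049 -0.1912]
212 dark None steel (413, 413, 1) [ 0.4996 -0.1911]
tray ((388.49041748046875, 191.5001678466797), (59.854312896728516, 46.06840133666992), 88.8982925415039) [[645.4, -135.4], [646.8, -265.2], [478.0, -263.8], [476.5, -135.7]]
```

>>> step_arm([
  [[352,307,0,-0.385,100],[352,307,0,-0.385,100],[352,307,0,-0.385,100],[352,307,0,-0.385,100],[352,307,0,-0.385,100],[352,307,0,-0.385,100],[352,307,0,-0.385,100],[352,307,0,-0.385,100]],
])

```text
time: 0.77
tool_pos: [0.4514, -0.2954, 0.1797]
ee_rot: [-3.141, 0.001, -0.0]
wrist_force: [0.6, -0.9, 0.2]
width: 0.0941
```

>>> step_arm([
  [[101,88,0,0,100],[101,88,0,0,100],[101,88,0,0,100],[101,88,0,0,100],[101,88,0,0,100],[101,88,0,0,100]],
])

```text
time: 1.27
tool_pos: [0.5509, -0.2092, 0.1793]
ee_rot: [3.141, 0.002, 0.001]
wrist_force: [-0.3, 0.4, -0.3]
width: 0.0941
```

>>> step_arm([
  [[7,6,-20,0,100],[7,6,-60,0,100],[7,6,-80,0,100],[7,6,-80,0,100],[7,6,-80,0,100]],
])

```text
time: 1.68
tool_pos: [0.5563, -0.2044, 0.099]
ee_rot: [-3.141, 0.003, -0.003]
wrist_force: [0.8, 0.6, 0.7]
width: 0.0941
```

Run:
```python
from h import *
a=snap('side','s1')['frame'];b=snap('top','t1')['frame']
o=robot.get_obs();print(o['tool_pos'],o['ee_rot'],o['joint_positions'])
m=np.zeros((560,400+400,3),np.uint8)
m[:560,:400]=cv2.resize(a[110:250,270:370],(400,560),interpolation=2);m[:400,400:]=cv2.resize(b[140:240,340:440],(400,400),interpolation=2)
cv2.imwrite('pics/c2.png',m[:,:,::-1])
```

```text
[ 0.55884669 -0.20491649  0.10251608] [ 3.13972936e+00 -3.19287994e-03 -2.01412349e-03] [-4.46490949e-01  2.10957223e-01  1.38470905e+00 -3.09487305e-04
  1.54224255e+00  1.12633074e+00]
```

View pics/c2.png

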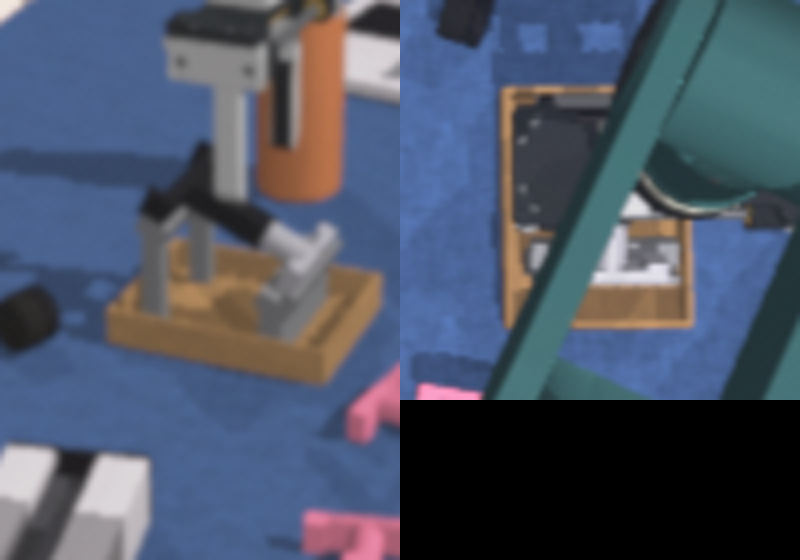

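>>> step_arm([
  [[0,1,-36,0,100],[0,1,-36,0,100],[0,1,-36,0,20],[0,1,-36,0,0],[0,1,-36,0,0],[0,1,-36,0,0],[0,1,-36,0,0],[0,1,-36,0,0]],
])

```text
time: 2.45
tool_pos: [0.5589, -0.2024, 0.065]
ee_rot: [3.141, -0.001, -0.0]
wrist_force: [-0.9, -0.5, 0.4]
width: 0.0575
```

>>> step_arm([
  [[0,0,0,0,0],[0,0,0,0,0],[0,0,0,0,0],[0,0,0,0,0]],
])

```text
time: 2.78
tool_pos: [0.5583, -0.2022, 0.064]
ee_rot: [3.142, 0.0, -0.0]
wrist_force: [0.9, -0.3, -0.5]
width: 0.0309
```

>>> step_arm([
  [[0,0,0,0,0],[0,0,0,0,0],[0,0,0,0,0],[0,0,0,0,0]],
])

```text
time: 3.12
tool_pos: [0.5583, -0.2022, 0.064]
ee_rot: [-3.142, 0.0, -0.0]
wrist_force: [0.4, 0.1, -0.2]
width: 0.0212
```

>>> step_arm([
  [[0,0,10,0,0],[0,0,30,0,0],[0,0,60,0,0],[0,0,80,0,0],[0,0,80,0,0],[0,0,80,0,0]],
])

```text
time: 3.62
tool_pos: [0.5592, -0.2026, 0.1458]
ee_rot: [3.14, -0.003, -0.0]
wrist_force: [-0.2, -0.1, -2.7]
width: 0.0213
```

>>> step_arm([
  [[33,392,0,0.191,0],[33,392,0,0.191,0],[33,392,0,0.191,0],[33,392,0,0.191,0],[33,392,0,0.191,0],[33,392,0,0.191,0],[33,392,0,0.191,0],[33,392,0,0.191,0]],
])

```text
time: 4.28
tool_pos: [0.5846, 0.1317, 0.1412]
ee_rot: [-3.141, 0.005, 0.191]
wrist_force: [1.6, -0.7, -2.5]
width: 0.0217
```

>>> step_arm([
  [[4,65,0,0,0],[4,65,0,0,0],[4,65,0,0,0],[4,65,0,0,0]],
])

```text
time: 4.62
tool_pos: [0.5888, 0.1958, 0.1411]
ee_rot: [3.141, 0.005, 0.194]
wrist_force: [0.9, -0.5, -1.1]
width: 0.0215
```

Run:
```python
from h import *
a=snap('side','s2')['frame']
o=robot.get_obs();print(o['tool_pos'],o['ee_rot'],o['width'])
cv2.imwrite('pics/c3.png',cv2.resize(a[120:320,180:380],(600,600),interpolation=2)[:,:,::-1])
```

```text
[0.58914081 0.19459697 0.14161935] [3.14045766 0.00429319 0.19165718] 0.021545767969233107
```

View pics/c3.png

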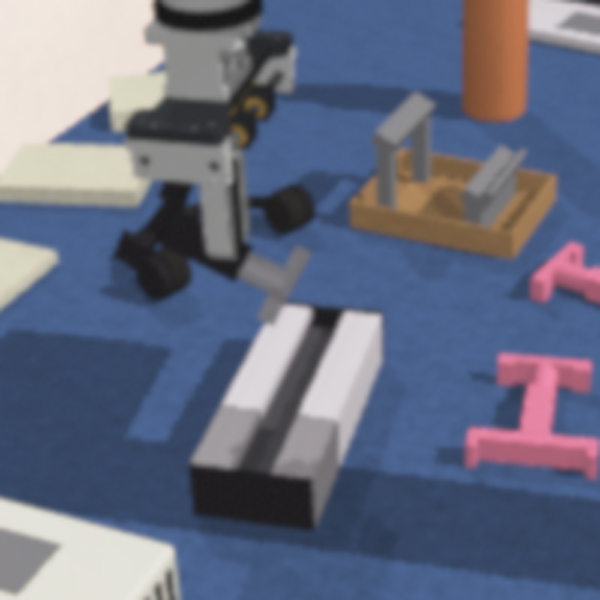

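>>> step_arm([
  [[-2,-6,-35,0,0],[-2,-6,-65,0,0],[-2,-6,-80,0,0],[-2,-6,-88,0,0],[-2,-6,-88,0,0],[-2,-6,-88,0,0]],
])

```text
time: 5.17
tool_pos: [0.5886, 0.1878, 0.0563]
ee_rot: [3.141, 0.0, 0.189]
wrist_force: [-0.0, 0.4, -0.8]
width: 0.0217
```

Run:
```python
from h import *
a=snap('side','s3')['frame'];
o=robot.get_obs();print(o['tool_pos'],o['ee_rot'],o['wrist_force'])
m=cv2.resize(a[140:280,200:340],(600,600),interpolation=2)
cv2.imwrite('pics/c4.png',m[:,:,::-1])
```

```text
[0.58940891 0.18823636 0.05754623] [ 3.14142724e+00 -2.31819415e-03  1.89557847e-01] [ 0.85636468  0.29009777 -2.14881037]
```

View pics/c4.png

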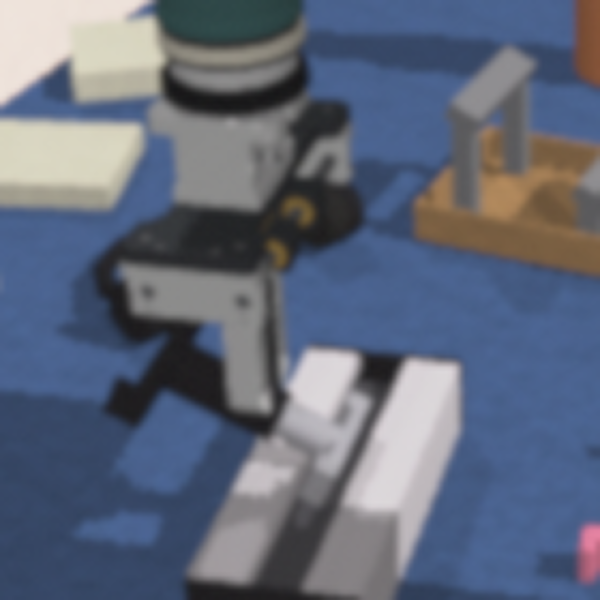

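>>> step_arm([
  [[-4,-1,-6,0,0],[-4,-1,-7,0,0],[-9,-2,-8,0,0],[-11,-2,-5,0,0],[-14,-3,-1,0,0],[-14,-3,-1,0,0]],
])

```text
time: 5.72
tool_pos: [0.576, 0.1863, 0.0575]
ee_rot: [-3.142, -0.006, 0.191]
wrist_force: [4.8, 0.8, 0.1]
width: 0.0212
```

>>> step_arm([
  [[-4,-1,3,0,0],[-8,-1,7,0,0],[-11,-2,10,0,0],[-15,-3,13,0,0],[-15,-3,13,0,0]],
])

```text
time: 6.13
tool_pos: [0.5592, 0.1831, 0.0693]
ee_rot: [-3.141, -0.001, 0.191]
wrist_force: [2.8, 1.0, 1.0]
width: 0.0211
```

Run:
```python
from h import *
a=snap('side','s4')['frame'];
o=robot.get_obs();print(o['tool_pos'],o['ee_rot'],o['wrist_force'])
m=cv2.resize(a[140:280,200:340],(600,600),interpolation=2)
cv2.imwrite('pics/c5.png',m[:,:,::-1])
```

```text
[0.5595659  0.18313481 0.06909789] [-3.14136739e+00 -1.70836746e-03  1.90926697e-01] [4.20804877 0.31016034 1.99826953]
```

View pics/c5.png

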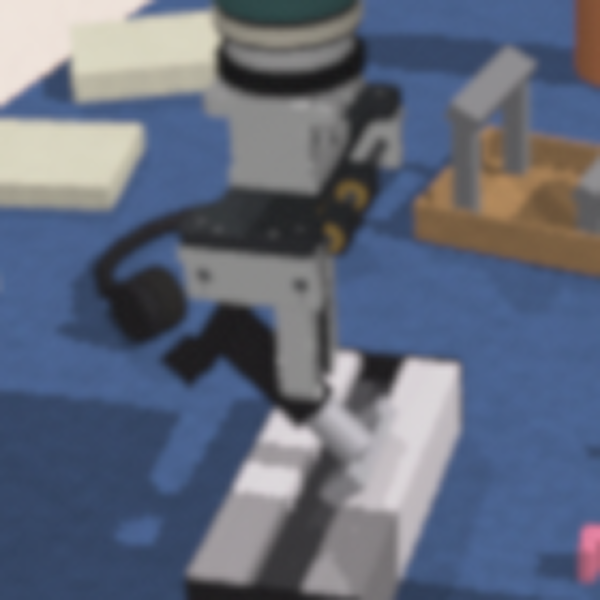

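>>> step_arm([
  [[-4,-1,4,0,0],[-7,-1,6,0,0],[-9,-2,7,0,0],[-9,-2,7,0,0]],
])

```text
time: 6.52
tool_pos: [0.5482, 0.1804, 0.0741]
ee_rot: [3.141, 0.005, 0.191]
wrist_force: [0.3, -0.4, -1.6]
width: 0.0212
```

>>> step_arm([
  [[6,1,-2,0,0],[12,2,-7,0,0],[15,3,-12,0,0],[15,3,-12,0,0],[15,3,-12,0,0]],
])

```text
time: 6.93
tool_pos: [0.5661, 0.1838, 0.0631]
ee_rot: [3.141, -0.0, 0.191]
wrist_force: [1.3, -0.3, 0.6]
width: 0.0212
```

Run:
```python
from h import *
a=snap('side','s5')['frame'];
o=robot.get_obs();print(o['tool_pos'],o['ee_rot'],o['wrist_force'])
m=cv2.resize(a[150:270,210:330],(600,600),interpolation=2)
cv2.imwrite('pics/c6.png',m[:,:,::-1])
```

```text
[0.56581953 0.18382477 0.06319042] [ 3.14121536e+00 -2.85508082e-04  1.90730156e-01] [ 1.98236546 -0.82273544  0.34017581]
```

View pics/c6.png

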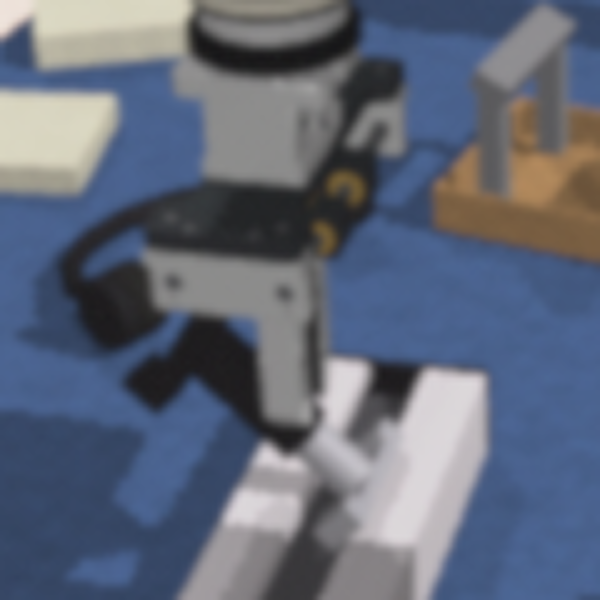

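```bash
cat >> h.py <<'E'
S0=np.array([.548,.181,0]);ca,sa=np.cos(.191),np.sin(.191)
XR=np.array([ca,sa,0]);YR=np.array([-sa,ca,0])
def onyr(s,u,v,yr):
    "ray onto plane yr=const -> (xr,h) mm"
    d=R(s)@np.linalg.solve(np.array(s['camera_matrix']),[u,v,1.]);o=np.array(s['origin'])-S0
    p=o+d*(yr/1e3-o@YR)/(d@YR);return np.round([p@XR*1e3,p[2]*1e3],1)
E
python3 - <<'E'
from h import *
s=load('s5')
for n,u,v,y in(('bar lo-left',245/1,0,0),):pass
c=lambda x,y:(210+x/5,150+y/5)
for n,x,y,yr in(('bar end tip left',125,380,50),('bar end bottom',155,412,50),('bar end top',160,345,50),('foot end left',318,530,38),('foot end bottom',335,548,38),('foot end right',358,528,38)):
    print(n,onyr(s,*c(x,y),yr))
E
```

```text
bar end tip left [ 80.3 127.7]
bar end bottom [ 67.7 112.4]
bar end top [ 62.2 148.1]
foot end left [-0.6 48.8]
foot end bottom [-8.2 39.7]
foot end right [-19.7  52.6]
```

>>> step_arm([
  [[12,2,0,0,0],[11,2,-4,0,0],[8,2,-3,0,0],[5,1,-1,0,0],[1,0,1,0,0],[-3,-1,4,0,0],[-6,-1,6,0,0],[-6,-1,6,0,0]],
])

```text
time: 7.65
tool_pos: [0.5589, 0.183, 0.0703]
ee_rot: [-3.142, -0.001, 0.191]
wrist_force: [-0.0, -0.0, -1.1]
width: 0.021
```

```bash
cat >> h.py <<'E'
def st():
    o=robot.get_obs();p=o['tool_pos']-S0
    print('xr,yr,h(grasp)',np.round([p@XR*1e3,p@YR*1e3,p[2]*1e3+19],1),'F',np.round(o['wrist_force'],1),'yaw',round(o['ee_rot'][2],3),'t',o['time'],'w',o['width'])
E
python3 - <<'E'
from h import *
s=snap('side','s6');st()
g=s['frame'].astype(int);V=g.max(2)
# steel foot end / black bar end: bar silhouettes
cv2.imwrite('pics/c7.png',cv2.resize(s['frame'][160:270,210:320],(600,600),interpolation=2)[:,:,::-1])
p=S0;
# expected pixel of bar near-end corners for tilts, p from state
o=robot.get_obs();q=o['tool_pos']+[0,0,.019]
for th in(40,50,60,70):
    t=np.radians(th);a=np.cos(t)*XR+[0,0,np.sin(t)];n=-np.sin(t)*XR+[0,0,np.cos(t)]
    f=lambda s_,nn,y:np.round((proj(s,q+a*(s_-54)/1e3+n*nn/1e3+YR*y/1e3)-[210,160])*600/110).tolist()
    print(th,'bar lowcorner',f(104,-11,50),'bar tip',f(126,-11,50),'foot C',f(0,-11,38))
E
```

```text
xr,yr,h(grasp) [11.5 -0.2 89.1] F [ 0.6  0.1 -0.3] yaw 0.191 t 7.7 w 0.021245252974410038
40 bar lowcorner [195.0, 397.0] bar tip [152.0, 363.0] foot C [399.0, 535.0]
50 bar lowcorner [204.0, 382.0] bar tip [168.0, 344.0] foot C [381.0, 543.0]
60 bar lowcorner [217.0, 370.0] bar tip [188.0, 327.0] foot C [361.0, 548.0]
70 bar lowcorner [233.0, 361.0] bar tip [211.0, 315.0] foot C [340.0, 550.0]
```

View pics/c7.png

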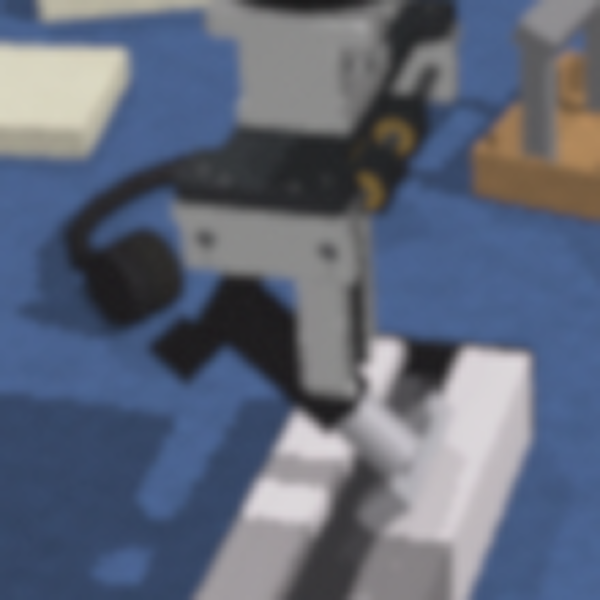

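>>> step_arm([
  [[0,0,30,0,0],[35,7,30,0,0],[70,14,30,0,0],[93,18,30,0,0],[93,18,5,0,0],[93,18,-23,0,0],[93,18,-23,0,0],[93,18,-23,0,0]],
])

```text
time: 8.37
tool_pos: [0.6501, 0.2004, 0.0431]
ee_rot: [3.141, 0.007, 0.191]
wrist_force: [0.2, 0.4, -0.3]
width: 0.021
```

>>> step_arm([
  [[-5,-1,0,0,0],[-10,-2,0,0,0],[-12,-2,0,0,0]],
])

```text
time: 8.62
tool_pos: [0.6407, 0.1991, 0.0489]
ee_rot: [-3.142, -0.004, 0.191]
wrist_force: [0.5, -1.2, -1.9]
width: 0.0215
```

```bash
python3 -c "
from h import *
st()"
```

```text
xr,yr,h(grasp) [94.4  0.2 67.9] F [ 0.5 -1.2 -1.9] yaw 0.191 t 8.6167 w 0.02151297688210557
```

>>> step_arm([
  [[-3,-1,0,0,0],[-6,-1,2,0,0],[-8,-2,4,0,0],[-10,-2,6,0,0],[-10,-2,6,0,0]],
])

```text
time: 9.03
tool_pos: [0.6311, 0.197, 0.0533]
ee_rot: [3.141, -0.003, 0.191]
wrist_force: [2.5, 1.3, -2.5]
width: 0.0213
```

>>> step_arm([
  [[-3,-1,2,0,0],[-6,-1,4,0,0],[-8,-2,6,0,0],[-8,-2,6,0,0]],
])

```text
time: 9.37
tool_pos: [0.6229, 0.1951, 0.0594]
ee_rot: [-3.141, -0.002, 0.191]
wrist_force: [3.8, 1.2, 0.6]
width: 0.021
```

Run:
```python
from h import *
s=snap('side','s7');st()
cv2.imwrite('pics/c8.png',cv2.resize(s['frame'][160:270,190:300],(600,600),interpolation=2)[:,:,::-1])
o=robot.get_obs();q=o['tool_pos']+[0,0,.019]
for th in(40,50,60,70):
    t=np.radians(th);a=np.cos(t)*XR+[0,0,np.sin(t)];n=-np.sin(t)*XR+[0,0,np.cos(t)]
    f=lambda s_,nn,y:np.round((proj(s,q+a*(s_-54)/1e3+n*nn/1e3+YR*y/1e3)-[190,160])*600/110).tolist()
    print(th,'bar lowcorner',f(104,-11,50),'bar tip',f(126,-11,50),'foot C',f(0,-11,38))
```

```text
xr,yr,h(grasp) [76.4 -0.3 78.2] F [4.5 1.9 1.2] yaw 0.191 t 9.4167 w 0.02112112886616618
40 bar lowcorner [157.0, 402.0] bar tip [114.0, 369.0] foot C [361.0, 538.0]
50 bar lowcorner [166.0, 388.0] bar tip [129.0, 350.0] foot C [344.0, 546.0]
60 bar lowcorner [178.0, 376.0] bar tip [147.0, 334.0] foot C [325.0, 551.0]
70 bar lowcorner [193.0, 367.0] bar tip [170.0, 322.0] foot C [304.0, 552.0]
```

View pics/c8.png

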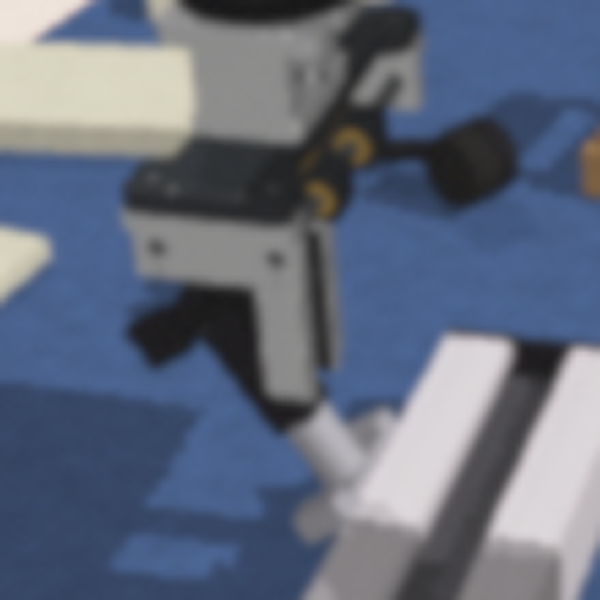

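>>> step_arm([
  [[-2,0,1,0,0],[-4,-1,2,0,0],[-6,-1,3,0,0],[-6,-1,3,0,0]],
])

```text
time: 9.75
tool_pos: [0.6165, 0.1938, 0.0618]
ee_rot: [3.141, -0.001, 0.191]
wrist_force: [4.0, 0.2, 1.2]
width: 0.0207
```

Run:
```python
from h import *
s=snap('side','s8');st()
f=s['frame'].astype(int);V=f.max(2)
o=robot.get_obs();q=o['tool_pos']+[0,0,.019]
# bar near-end blob: dark px left-below the gripper body
sub=V[205:235,205:245];print((sub<75).astype(int).sum(1))
for r in sub[::1]: print(''.join('#' if x<60 else '.' for x in r))
for th in(55,60,65,70,75):
    t=np.radians(th);a=np.cos(t)*XR+[0,0,np.sin(t)];n=-np.sin(t)*XR+[0,0,np.cos(t)]
    g=lambda s_,nn,y:np.round(proj(s,q+a*(s_-54)/1e3+n*nn/1e3+YR*y/1e3)-[205,205]).tolist()
    print(th,'bar lowcorner',g(104,-11,50),'bar tip',g(126,-11,50),'foot C',g(0,-11,38))
```

```text
xr,yr,h(grasp) [69.7 -0.4 80.6] F [3.5 0.5 0.5] yaw 0.191 t 9.8 w 0.0209688533253422
[ 0  0  0  0  0  0  3 13 15 16 18 21 22 22 22 21 20 17 12  9  6  6  5  5
  4  4  3  5  6  5]
........................................
........................................
........................................
........................................
........................................
........................................
........................................
.....................#########..........
....................##############......
...................###############......
.................#################......
..............####################......
.............#####################......
.............#####################......
..............####################......
...............###################......
...............##########.#########.....
................#######.....#######.....
................####........#######.....
.............................######.....
.............................######.....
..............................#####.....
...............................####.....
...............................####.....
................................###.....
.................................###....
.................................###....
..................................###...
..................................######
...................................#####
55 bar lowcorner [19.0, 24.0] bar tip [13.0, 17.0] foot C [49.0, 55.0]
60 bar lowcorner [20.0, 23.0] bar tip [15.0, 16.0] foot C [47.0, 55.0]
65 bar lowcorner [22.0, 22.0] bar tip [17.0, 14.0] foot C [45.0, 56.0]
70 bar lowcorner [23.0, 22.0] bar tip [19.0, 13.0] foot C [43.0, 56.0]
75 bar lowcorner [25.0, 21.0] bar tip [21.0, 13.0] foot C [42.0, 56.0]
```

>>> step_arm([
  [[-2,0,0,0,0],[-4,-1,1,0,0],[-4,-1,1,0,0]],
])

```text
time: 10.05
tool_pos: [0.6113, 0.1929, 0.0618]
ee_rot: [-3.141, 0.002, 0.191]
wrist_force: [3.6, 0.8, -0.0]
width: 0.0205
```

>>> step_arm([
  [[-2,0,0,0,0],[-4,-1,1,0,0],[-4,-1,1,0,0]],
])

```text
time: 10.3
tool_pos: [0.6071, 0.1919, 0.0626]
ee_rot: [-3.141, 0.002, 0.191]
wrist_force: [2.7, -0.1, -0.7]
width: 0.0208
```

Run:
```python
from h import *
s=snap('side','s9');st()
f=s['frame'].astype(int);V=f.max(2)
o=robot.get_obs();q=o['tool_pos']+[0,0,.019]
sub=V[205:265,210:265]
for r in sub[::1]: print(''.join('#' if x<60 else 's' if 60<=x<130 and 0 else '.' for x in r))
for th in(55,60,65,70,75):
    t=np.radians(th);a=np.cos(t)*XR+[0,0,np.sin(t)];n=-np.sin(t)*XR+[0,0,np.cos(t)]
    g=lambda s_,nn,y:np.round(proj(s,q+a*(s_-54)/1e3+n*nn/1e3+YR*y/1e3)-[210,205]).tolist()
    print(th,'bar lowcorner',g(104,-11,50),'bar tip',g(126,-11,50),'foot C',g(0,-11,38))
```

```text
xr,yr,h(grasp) [60.3 -0.6 81.5] F [ 2.3  1.1 -0.4] yaw 0.191 t 10.35 w 0.020635721007550383
.......................................................
.......................................................
............................................#..........
............................................#..........
.......................................................
............................................#..........
................##..........................#..........
................############................#..........
................################............#..........
...............##################...........#..........
...............##################...........#..........
...............##################...........#..........
...............##################............#.........
................#################............#.........
................#################............#.........
................#################............#.........
.................################............#.........
..................###......#######...........#.........

[... 2006 characters left out ...]
.........
.......................................................
.......................................................
.......................................................
.......................................................
.......................................................
.......................................................
55 bar lowcorner [18.0, 24.0] bar tip [12.0, 17.0] foot C [48.0, 55.0]
60 bar lowcorner [19.0, 23.0] bar tip [14.0, 16.0] foot C [46.0, 56.0]
65 bar lowcorner [21.0, 22.0] bar tip [16.0, 14.0] foot C [44.0, 56.0]
70 bar lowcorner [22.0, 22.0] bar tip [18.0, 13.0] foot C [42.0, 56.0]
75 bar lowcorner [24.0, 21.0] bar tip [20.0, 13.0] foot C [40.0, 56.0]
```

Run:
```python
from h import *
s=load('s9')
f=s['frame'].astype(int);V=f.max(2);S=V-f.min(2)
for y in range(228,276): print(y,''.join('~' if S[y,x]>45 else '0123456789'[min(9,V[y,x]//26)] for x in range(225,300)))
```

```text
228 ~~~~~~~~~~~~~~3111134555555544~~~~~~~~~~~~678888888888887532111111257888888
229 ~~~~~~~~~~~~~~~211134555555544~~~~~~~~~~~5778888888888876432222112367888888
230 ~~~~~~~~~~~~~~~321124455555544~~~~~~~~~~~6788888888888875433322222478888888
231 ~~~~~~~~~~~~~~~~21123444444444~~~~~~~~~~67888888888888765333322223578888888
232 ~~~~~~~~~~~~~~~~31112333344444~~~~~~~~~~67888888888888764333322234678888888
233 ~~~~~~~~~~~~~~~~32111122222344~~~~~~~~~578888888888887653333322235788888888
234 ~~~~~~~~~~~~~~~~~21111111123444~~444444678888888888887643333222346788888888
235 ~~~~~~~~~~~~~~~~~3111111123455444444445688888888888876533332222357888888888
236 ~~~~~~~~~~~~~~~~~~211122234565555555556788888888888876433332223467888888888
237 ~~~~~~~~~~~~~~~~~~332233445666555556667888888888888765333322223578888888888
238 ~~~~~~~~~~~~~~~~~~~44444556666655556667888888888888764333322234678888888888
239 ~~~~~~~~~~~~~~~~~~~~4444556666655555678888888888887653333222235788888888888
240 ~~~~~~~~~~~~~~~~~~~~~444556666655555678888888888887643333222346788888888888
241 ~~~~~~~~~~~~~~~~~~~~~54455666665555678888888888887653333
[... 2039 characters left out ...]
~3~3~44555555555555544432222222222344555555555554444567665~~
268 ~~~~~~333~~~~3~~3~~34455555555555554433222222222234555555555555444456765~~~
269 ~~~~~~~~~33~~3~33~344555555555555544432222222222344555555555554444456665~~~
270 ~~~~~~~~3~~~33~33~345555555555555544332222222222345555555555554444456655~~~
271 ~~~~~~~~~~~~~3333344555555555555544432222222222344555555555555444445665~~~~
272 ~~~~~~~~~~~~~~~~~345555555555555544322222222222345555555555554444445655~~~~
273 ~~~~~~~~~~~~~~~~~44555555555555544432222222222344555555555555444444555~~~~~
274 ~~~~~~~~~~~~~~~~~33444444444445444322222222222345555555555554444444455~~~~~
275 ~~~~~~~~~~~~~~~~332222333333344443322222222223445555555555554444444444~~~~~
```

Run:
```python
from h import *
s=load('s9')
A=onyr(s,238.5,222,11);B=onyr(s,243.5,235,11);C=onyr(s,248,247,6);print('post -n edge',A,B,C,'tilt',np.degrees(np.arctan2(*(A-B)[::-1])),np.degrees(np.arctan2(*(A-C)[::-1])))
print('foot near end left',onyr(s,241,251.5,38),'bottom',onyr(s,246,260.5,38))
print('bar tip',onyr(s,225,214,50),'low',onyr(s,227.5,222.5,50))
# rail check: near-end top corners at yr=110: lip outer +x corner, slot edges
for xr in(46,15,-15,-46): print(xr,proj(s,S0+XR*xr/1e3+YR*.110+[0,0,.045]))
print(proj(s,S0+XR*.046+YR*.04+[0,0,.045]))
```

```text
post -n edge [ 87.4 113.1] [78.4 78.4] [72.1 41.8] tilt 75.45981476851257 77.88878019587277
foot near end left [77.5 50.5] bottom [67.4 26.2]
bar tip [100.7 156.5] low [ 97.2 134.9]
46 [243.90476895 274.20842711]
15 [257.49573907 275.94368315]
-15 [270.78824479 277.64083212]
-46 [284.6707867  279.41331521]
[253.93040364 255.50945106]
```

>>> step_arm([
  [[5,1,5,0,0],[5,1,35,0,0],[-20,-4,35,0,0],[-45,-9,35,0,0],[-58,-11,35,0,0],[-58,-11,35,0,0],[-58,-11,35,0,0]],
])

```text
time: 10.93
tool_pos: [0.5494, 0.1806, 0.0979]
ee_rot: [3.141, 0.002, 0.191]
wrist_force: [-0.2, 0.4, -1.3]
width: 0.0206
```

Run:
```python
from h import *
s=snap('side','s10');st()
f=s['frame'].astype(int);V=f.max(2);S=V-f.min(2)
for y in range(195,282): print(y,''.join('~' if S[y,x]>45 else '0123456789'[min(9,V[y,x]//26)] for x in range(228,298)))
```

```text
xr,yr,h(grasp) [  2.1  -0.6 116.8] F [-0.6 -0.  -1.3] yaw 0.191 t 10.9833 w 0.02032270437610413
195 3221111223~~~~~~~~5555555555555555555555555543345544444~~~~~~~~~~~~433
196 21111223~~~~~~~~~~5555555555555555555555555544445544444~~~~~~~~~~~~~~4
197 111223~~~~~~~~~~~~~555555555555555555555555555555544444~~~~~~~~~~~~~~~
198 11233~~~~~~~~~~~~~~~55555544444444444555555555555544444~~~~~~~~~~~~~~~
199 223~~~~~~~~~~~~~~~~~~~~~~433233333333445555555555543444~~~~~~~~~~~~~~~
200 23~~~~~~~~~~~~~~~~~~~~~~~321111111222234555555554433444~~~~~~~~~~~~~~~
201 3~~~~~~~~~~~~~~~~~~~~~~~~311111111111123455555554323444~~~~~~~~~~~~~~~
202 ~~~~~333233~~~~~~~~~~~~~3211111111111123455555554322444~~~~~~~~~~~~~~~
203 ~~~332211223~~~~~~~~~~332111111111111113455555554322344~~~~~~~~~~~~~~~
204 ~332211111123~~~~~~332211111111111111113455555554322344~~~~~~~~~~~~~~~
205 32211111111123~~~32211111111111111111113455555554322344~~~~~~~~~~~~~~~
206 111111111111124~~32111111111111111111112455555554322344~~~~~~~~~~~~~~~
207 111111111111123~~32111111111111111111112455555554322344~~~~~~~~~~~~~~~
208 1111111111111124~~2111111
[... 4820 characters left out ...]
55665555555554444445655~~
273 ~~~~~~~~~~~~~~44555666666666655432222222222345666555555555444444555~~~
274 ~~~~~~~~~~~~~~33444555555555554332222222223456666555555554444444444~~~
275 ~~~~~~~~~~~~~3322233333444455443222222222234566665555555544444444433~~
276 ~~~~~~~~~~~~3332111112222233332221122222224556665555555544444444433333
277 ~~~~~~~~~~~~~332111111111111111111111112223455555555555544444444333333
278 ~~~~~~~~~~~~~~32111111111111111111111111112333344444444444444444333333
279 ~~~~~~~~~~~~~~32111111111111111111111111111112222223333344444444333333
280 ~~~~~~~~~~~~~~32111111111111111111111111111111111111112234444443333333
281 ~~~~~~~~~~~~~~32111111111111111111111111111111111111111234444443333333
```

Run:
```python
from h import *
s=load('s10')
A=onyr(s,260,214,11);B=onyr(s,267,226,11);print('post edge',A,B,'tilt',np.degrees(np.arctan2(*(A-B)[::-1])))
print('bar tip',onyr(s,244.5,205.5,50),'low',onyr(s,248.5,213,50))
for n,u,v in(('footbottom',274,247.5),('foot left?',271,236)):print(n,onyr(s,u,v,38))
m=s['frame'][185:265,235:315]
cv2.imwrite('pics/c9.png',cv2.resize(m,(600,600),interpolation=2)[:,:,::-1])
```

```text
post edge [ 33.9 140.8] [ 19.4 110.5] tilt 64.42665421666955
bar tip [ 53.4 183.4] low [ 45.9 165.4]
footbottom [-2.9 72.7]
foot left? [  2.4 103.2]
```

View pics/c9.png

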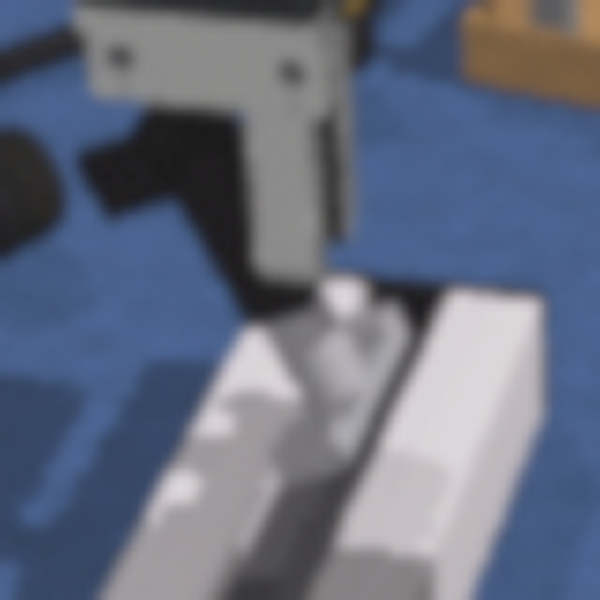

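The tilt is now about 64°, having slipped back from roughly 76°, with the foot hovering over the slot. I'll find the far (+x) lip by touch, then insert.

>>> step_arm([
  [[11,2,0,0,0],[11,2,-12,0,0],[11,2,-23,0,0],[11,2,-23,0,0],[11,2,-23,0,0]],
])

```text
time: 11.4
tool_pos: [0.5597, 0.1825, 0.0725]
ee_rot: [3.141, 0.005, 0.191]
wrist_force: [0.2, 0.0, -1.4]
width: 0.0209
```

>>> step_arm([
  [[2,0,0,0,0],[2,0,0,0,0],[3,1,0,0,0],[3,1,0,0,0]],
])

```text
time: 11.73
tool_pos: [0.5648, 0.1841, 0.0758]
ee_rot: [3.142, -0.001, 0.191]
wrist_force: [0.2, -0.0, -0.8]
width: 0.0203
```

>>> step_arm([
  [[2,0,0,0,0],[2,0,0,0,0],[3,1,0,0,0],[3,1,0,0,0]],
])

```text
time: 12.07
tool_pos: [0.5675, 0.1849, 0.0752]
ee_rot: [3.141, -0.0, 0.191]
wrist_force: [0.1, 0.1, -0.6]
width: 0.0202
```

>>> step_arm([
  [[2,0,0,0,0],[2,0,0,0,0],[4,1,0,0,0],[4,1,0,0,0]],
])

```text
time: 12.4
tool_pos: [0.5714, 0.1858, 0.0749]
ee_rot: [3.141, 0.0, 0.191]
wrist_force: [-0.6, 0.1, -0.8]
width: 0.0202
```

>>> step_arm([
  [[2,0,0,0,0],[2,0,0,0,0],[4,1,0,0,0],[4,1,0,0,0]],
])

```text
time: 12.73
tool_pos: [0.5755, 0.1869, 0.075]
ee_rot: [3.141, 0.0, 0.191]
wrist_force: [-0.6, -1.2, -0.8]
width: 0.0201
```

Run:
```python
from h import *
s=snap('side','s11');st()
f=s['frame'].astype(int);V=f.max(2);S=V-f.min(2)
for y in range(212,264): print(y,''.join('~' if S[y,x]>45 else '0123456789ABCDEFGHIJ'[V[y,x]//13] for x in range(236,300)))
```

```text
xr,yr,h(grasp) [28.   0.6 94. ] F [-1.1  0.  -1.7] yaw 0.191 t 12.7833 w 0.020236408615452808
212 322222222222222222479AAAAAAAA864579A~~~~~~~~~~~~~~~~~~~~~~~~~~~~
213 222222222222222222358AAAAAAAA864468A~~~~~~~~~~~~~~~~~~~~~~~~~~~~
214 222222222222222222237AAAAAAAA8644689~~~~~~~~~~~~~~~~~~~~~~~~~~~~
215 2222222222222222222369AAAAAAA9754689~~~~~~~~~~~~~~~~~~~~~~~~~~~~
216 2222222222222222222258AAAAAAA9754689~~~~~~~~~~~~~~~~~~~~~~~~~~~~
217 22222222222222222222479AAAAAA9754689~~~~~~~~~~~~~~~~~~~~~~~~~~~~
218 22222222222222222222479AAAAAA9754689~~~~~~~~~~~~~~~~~~~~~~~~~~~~
219 22222234543222222222479AAAAAA98546899~~~~~~~~~~~~~~~~~~~~~~~~~~~
220 22222346765322222222479AAAAAA9854689999999~~~~~~~~~~~~~~~~~~~~~~
221 2222357~~~7532222222369AAAAAAA85469BBBBBBBAAAA988~~~~~~~~~~~~~~~
222 223467~~~~~753222222369AAAAAAA8646ADEFFFFEEDDDB97666666778899~~~
223 4457~~~~~~~~64222222369AAAAAAA8657BEGGGGGGGGGFEB74333344458AAAAA
224 66~~~~~~~~~~~6322222369AAAAAAA9779CFGGGGGGGGGGFC7422222236ADEEDD
225 ~~~~~~~~~~~~~~532222369AAAAAAA99ACEGGGGGGGGGGGEB7322222248CFGGGF
226 ~~~~~~~~~~~~~~~53222369AAAAAAA99BEGG
[... 1881 characters left out ...]
GGGGGFFEEE
254 ~~~~~~~~~~~~~~~~89CEFFFECCCBA999998776654446AEGGGGGGGGGGGGGFEEEE
255 ~~~~~~~~~~~~~~~88ABDDDDCCCCBBA9AA87666654457CFGGGGGGGGGGGGFFEEEE
256 ~~~~~~~~7~~~~~~89BCCCCCCCCCBAAABA87666554459DFGGGGGGGGGGGGFEEEEE
257 77~~7777~~~~~~88ABCCCCCCCCBBAAAB976666544469DFGGGGGGGGGGGFFEEEED
258 ~~~~~77~~~~~~789BCCCCCCCCCBAA9AA876665544469CDDEEFFGGGGGGFEEEEED
259 ~~~~~~~~~~~~~78ABCCCCCCCCBBA9998766665444579ABBCCDDDDDEFFEEEEEEC
260 ~~~~~~~~~~~~789BCCCCCCCCCBAA9987666655444689AAAABBCCCCCCDEEEEEDB
261 ~~~~~~~~~~~~88ABCCCCCCCCCBAA987666655444579AAAAAABCCCCBBBDEEEECB
262 ~~~~~~~~~~~789BCCCCCCCCCBBA9876555554444689AAAAAABBCCBBABDEEEDC~
263 ~~~~~~~~~~~89ABCCCCCCCCBBAA986544554444579AAAAAAAABBCBBABDEEEDB~
```

```bash
cat >> h.py <<'E'
def tilt(s,r0,r1,c0,show=1):
    "left edge of the black post, rows r0..r1, search rightward from c0; returns tilt deg and edge x at rows ends"
    f=s['frame'].astype(int);P=[]
    S=f[:,:,2]-f[:,:,0]   # blue minus red: carpet high, black low
    for v in range(r0,r1+1):
        for u in range(c0,c0+50):
            if S[v,u]>=35>S[v,u+1]:
                P.append((u+(S[v,u]-35)/(S[v,u]-S[v,u+1]),v));break
    P=np.array(P);k=np.polyfit(P[:,1],P[:,0],1);res=np.std(P[:,0]-np.polyval(k,P[:,1]))
    A=onyr(s,np.polyval(k,r0),r0,11);B=onyr(s,np.polyval(k,r1),r1,11)
    print('tilt %.1f'%np.degrees(np.arctan2(A[1]-B[1],A[0]-B[0])),A,B,'n',len(P),'res',round(res,2))
E
python3 - <<'E'
from h import *
tilt(load('s9'),223,235,229);tilt(load('s10'),213,224,250);tilt(load('s11'),223,233,240)
tilt(load('s8'),224,232,222)
E
```

```text
tilt 72.3 [ 91.8 109.9] [81.6 78. ] n 13 res 0.12
tilt 64.2 [ 35.6 143.3] [ 22.2 115.6] n 12 res 0.09
tilt 55.8 [ 63.8 113.2] [46.7 88. ] n 11 res 0.16
tilt 61.8 [103.  105.8] [91.9 85.1] n 9 res 0.08
```

>>> step_arm([
  [[0,0,12,0,0],[5,1,20,0,0],[20,4,20,0,0],[40,8,20,0,0],[56,11,10,0,0],[56,11,-10,0,0],[56,11,-17,0,0],[56,11,-17,0,0]],
])

```text
time: 13.45
tool_pos: [0.6302, 0.1976, 0.0559]
ee_rot: [3.141, 0.004, 0.191]
wrist_force: [-0.2, -0.3, -1.8]
width: 0.0203
```

>>> step_arm([
  [[-6,-1,0,0,0],[-10,-2,1,0,0],[-13,-3,3,0,0],[-16,-3,4,0,0],[-19,-4,5,0,0],[-22,-4,6,0,0],[-25,-5,7,0,0],[-25,-5,7,0,0]],
])

```text
time: 14.12
tool_pos: [0.6072, 0.1932, 0.0665]
ee_rot: [-3.141, -0.004, 0.191]
wrist_force: [2.4, 1.1, 0.9]
width: 0.0208
```

Run:
```python
from h import *
s=snap('side','s12');st();tilt(s,224,234,225)
```

```text
xr,yr,h(grasp) [60.6  0.7 85.3] F [2.3 0.7 0.6] yaw 0.191 t 14.1667 w 0.020689700709559597
tilt 71.2 [ 90.8 107.3] [81.8 80.8] n 11 res 0.03
```

>>> step_arm([
  [[-2,0,1,0,0],[-4,-1,1,0,0],[-6,-1,2,0,0],[-8,-2,2,0,0],[-8,-2,2,0,0]],
])

```text
time: 14.58
tool_pos: [0.5979, 0.1909, 0.0672]
ee_rot: [-3.142, 0.0, 0.191]
wrist_force: [1.4, -0.0, 0.6]
width: 0.02
```

Run:
```python
from h import *
s=snap('side','s13');st();tilt(s,224,234,225)
```

```text
xr,yr,h(grasp) [50.9  0.2 86.1] F [ 2.8 -0.1 -0.9] yaw 0.191 t 14.6333 w 0.01977065871882612
tilt 79.7 [ 80.1 108.6] [75.2 81.6] n 11 res 0.07
```

>>> step_arm([
  [[4,1,0,0,0],[9,2,0,0,0],[14,3,0,0,0],[18,3,-6,0,0],[18,3,-14,0,0],[18,3,-22,0,0],[18,3,-24,0,0],[18,3,-24,0,0]],
])

```text
time: 15.3
tool_pos: [0.6147, 0.1936, 0.0408]
ee_rot: [3.141, 0.004, 0.191]
wrist_force: [-0.5, -0.5, -1.5]
width: 0.0197
```

Run:
```python
from h import *
s=snap('side','s14');st();tilt(s,233,244,215)
```

```text
xr,yr,h(grasp) [68.6 -0.3 60.8] F [-0.1  0.3 -1. ] yaw 0.191 t 15.35 w 0.0194519374112619
tilt 69.5 [98.9 81.4] [87.8 51.7] n 12 res 0.03
```

>>> step_arm([
  [[0,0,-4,0,0],[0,0,-6,0,0],[0,0,-7,0,0],[0,0,-7,0,0]],
])

```text
time: 15.68
tool_pos: [0.6162, 0.1939, 0.036]
ee_rot: [3.142, 0.0, 0.191]
wrist_force: [0.5, 0.5, -0.6]
width: 0.0193
```

>>> step_arm([
  [[0,0,-1,0,0],[0,0,-2,0,0],[0,0,-2,0,0]],
])

```text
time: 15.93
tool_pos: [0.6163, 0.1939, 0.034]
ee_rot: [3.141, 0.0, 0.191]
wrist_force: [-0.1, -0.7, -0.9]
width: 0.0197
```

>>> step_arm([
  [[0,0,-1,0,0],[0,0,-2,0,0],[0,0,-2,0,0]],
])

```text
time: 16.18
tool_pos: [0.6167, 0.1942, 0.0326]
ee_rot: [-3.141, -0.001, 0.191]
wrist_force: [0.0, 0.4, 0.3]
width: 0.0197
```

>>> step_arm([
  [[0,0,-1,0,0],[0,0,-2,0,0],[0,0,-2,0,0]],
])

```text
time: 16.43
tool_pos: [0.6178, 0.1947, 0.0323]
ee_rot: [-3.141, -0.004, 0.191]
wrist_force: [0.6, 1.4, 4.1]
width: 0.0194
```

>>> step_arm([
  [[-2,0,-1,0,0],[-4,-1,-1,0,0],[-6,-1,-1,0,0],[-6,-1,-1,0,0]],
])

```text
time: 16.77
tool_pos: [0.612, 0.1937, 0.032]
ee_rot: [-3.141, -0.005, 0.191]
wrist_force: [-0.2, 0.4, 5.8]
width: 0.0199
```

Run:
```python
from h import *
s=snap('side','s15');st();tilt(s,236,246,215)
```

```text
xr,yr,h(grasp) [65.4  0.3 51. ] F [0.7 0.1 7.1] yaw 0.191 t 16.8167 w 0.019900873628684798
tilt 73.3 [95.6 73.4] [87.4 46. ] n 11 res 0.05
```

>>> step_arm([
  [[-2,0,-1,0,0],[-4,-1,-1,0,0],[-6,-1,-2,0,0],[-8,-2,-2,0,0],[-8,-2,-2,0,0]],
])

```text
time: 17.23
tool_pos: [0.6049, 0.1923, 0.0311]
ee_rot: [-3.14, -0.008, 0.191]
wrist_force: [0.2, 2.1, 8.9]
width: 0.0198
```

Run:
```python
from h import *
s=snap('side','s16');st();tilt(s,236,246,215)
```

```text
xr,yr,h(grasp) [58.2  0.3 50.1] F [-0.   2.5  9.6] yaw 0.191 t 17.2833 w 0.01982406479501587
tilt 80.6 [86.8 74.5] [82.2 46.7] n 11 res 0.06
```

>>> step_arm([
  [[0,0,0,0,40],[0,0,0,0,60],[0,0,0,0,60],[0,0,0,0,60],[0,0,0,0,60],[0,0,0,0,60]],
])

```text
time: 17.78
tool_pos: [0.6019, 0.1907, 0.0264]
ee_rot: [3.141, 0.001, 0.191]
wrist_force: [-0.3, 0.3, -0.5]
width: 0.0548
```

Run:
```python
from h import *
s=snap('side','s17');st();tilt(s,236,246,215)
```

```text
xr,yr,h(grasp) [54.9 -0.7 45.6] F [ 0.1 -0.3 -0.1] yaw 0.191 t 17.8333 w 0.055779105896046045
tilt 84.5 [82.4 75.1] [79.7 47.1] n 11 res 0.07
```

>>> step_arm([
  [[0,0,5,0,60],[0,0,10,0,60],[0,0,16,0,60],[0,0,22,0,60],[0,0,28,0,60],[0,0,28,0,60],[-8,-2,28,0,60],[-14,-3,28,0,60]],
])

```text
time: 18.5
tool_pos: [0.5876, 0.1877, 0.055]
ee_rot: [3.141, 0.001, 0.191]
wrist_force: [0.6, 0.6, 0.3]
width: 0.0565
```

Run:
```python
from h import *
s=snap('side','s18');st();tilt(s,236,246,215)
```

```text
xr,yr,h(grasp) [38.8 -0.8 73.7] F [-1.2  0.2 -0.7] yaw 0.191 t 18.55 w 0.0559354617547758
tilt 90.2 [75.1 76. ] [75.2 47.7] n 11 res 0.08
```

>>> step_arm([
  [[-8,-2,0,0,60],[-8,-2,30,0,60],[-8,-2,70,0,60],[-8,-2,110,0,100],[-8,-2,110,0.125,100],[-4,-1,110,0.25,100],[0,0,110,0.375,100],[5,1,110,0.5,100]],
])

```text
time: 19.22
tool_pos: [0.5928, 0.1889, 0.1653]
ee_rot: [3.141, -0.0, 0.697]
wrist_force: [-0.1, 0.1, -0.3]
width: 0.0862
```

>>> step_arm([
  [[4,1,0,0.125,100],[8,2,0,0.25,100],[12,3,0,0.375,100],[16,4,0,0.5,100],[20,4,0,0.625,100],[20,4,0,0.75,100],[20,4,0,0.875,100],[20,4,0,1.0,100]],
])

```text
time: 19.88
tool_pos: [0.6126, 0.1927, 0.1645]
ee_rot: [-3.14, 0.0, 1.697]
wrist_force: [0.2, -0.1, 1.1]
width: 0.0934
```

>>> step_arm([
  [[0,0,0,0.071,100],[0,0,0,0.071,100]],
])

```text
time: 20.05
tool_pos: [0.6126, 0.1928, 0.1647]
ee_rot: [-3.141, 0.0, 1.763]
wrist_force: [0.8, 0.0, 0.1]
width: 0.094
```

Run:
```python
from h import *
s=snap('side','s19');t=snap('top','t19');st();tilt(s,236,246,215)
m=np.zeros((560,800,3),np.uint8)
m[:480,:400]=cv2.resize(s['frame'][180:300,200:300],(400,480),interpolation=2);m[:400,400:]=cv2.resize(t['frame'][130:230,200:300],(400,400),interpolation=2)
cv2.imwrite('pics/c10.png',m[:,:,::-1])
f=s['frame'].astype(int);V=f.max(2);S=f[:,:,2]-f[:,:,0]
for y in range(200,232,1): print(y,''.join('#' if V[y,x]<60 else '.' for x in range(215,280)))
```

```text
xr,yr,h(grasp) [ 65.9  -0.7 183.8] F [-0.1  0.8 -0.5] yaw 1.76 t 20.15 w 0.09374870217307815
tilt 90.2 [75.1 76. ] [75.2 47.7] n 11 res 0.07
200 .........####....................................................
201 ........####.....................................................
202 ........###......................................................
203 .......####........####..........................................
204 .......####......########........................................
205 ........###....##########........................................
206 ........##################...........####........................
207 ........###################..........#######.....................
208 ........###################..........#######.....................
209 ..........#################..........#######.....................
210 ...........#################.........########....................
211 ...........#################........#########....................
212 ...........#################........#########....................
213 ...........#################.......##########
[... 580 characters left out ...]

222 .............................###########.........................
223 .............................###########.........................
224 ............................############.........................
225 ...........................#############.........................
226 .........................###############.........................
227 ........................################.........................
228 .......................#################.........................
229 ........................################.........................
230 ........................################.........................
231 ........................################.........................
```

Run:
```python
from h import *
s=load('s19');t=load('t19')
P=lambda c,x,y,h:np.round(proj(c,S0+XR*x/1e3+YR*y/1e3+[0,0,h/1e3]),1)
for x in(62,66): print(x,[P(s,x+11,50,116),P(s,x+11,50,126),P(s,x-11,-50,126),P(s,x+11,-50,126)])
V=s['frame'].max(2).astype(int)
for y in range(224,262): print(y,''.join('#' if V[y,x]<60 else '+' if V[y,x]<90 else '.' for x in range(232,275)))
```

```text
62 [array([238.6, 230.8]), array([238.2, 227. ]), array([261.3, 205.5]), array([252.4, 204.6])]
66 [array([236.9, 230.6]), array([236.5, 226.8]), array([259.7, 205.3]), array([250.8, 204.4])]
224 ..........+############+...................
225 .........+#############+...................
226 ......++###############+...................
227 ......+################+...................
228 ......#################+...................
229 ......+################+...................
230 ......+################+...................
231 ......+################+...................
232 ......+#################...................
233 ......+#################+..................
234 .......++###############+..................
235 ...........++###########+..................
236 .............+##########+..................
237 .............+##########+..................
238 ..............##########++.................
239 ..............##########++.................
240 ..............##########++.................
241 ..............+##########+.................
242 ..............+##########+..............
[... 215 characters left out ...]
########+...................
248 ..............++++++##+....................
249 .....................+....................+
250 ..........................................+
251 .........................................++
252 .........................................++
253 ........................................+++
254 ........................................+++
255 .......................................++++
256 .......................................++++
257 ......................................+++++
258 ......................................+++++
259 .....................................++++++
260 ....................................+++++++
261 ...................................++++++++
```

>>> step_arm([
  [[-3,0,-30,0,100],[-3,0,-60,0,100],[-3,0,-76,0,100],[-3,0,-78,0,60],[-3,0,-78,0,30],[-3,0,-78,0,0],[-3,0,-78,0,0],[-3,0,-78,0,0]],
])

```text
time: 20.82
tool_pos: [0.6116, 0.1932, 0.0895]
ee_rot: [3.138, -0.0, 1.762]
wrist_force: [0.0, 0.0, -0.4]
width: 0.0639
```

>>> step_arm([
  [[0,0,0,0,0],[0,0,0,0,0],[0,0,0,0,0],[0,0,0,0,0],[0,0,0,0,0],[0,0,0,0,0],[0,0,0,0,0],[0,0,0,0,0]],
])

```text
time: 21.48
tool_pos: [0.6103, 0.1929, 0.0871]
ee_rot: [3.142, -0.0, 1.762]
wrist_force: [-0.5, 0.6, -0.0]
width: 0.021
```

>>> step_arm([
  [[0,0,0,0,0],[0,0,0,0,0],[0,0,10,0,0],[0,0,25,0,0],[0,0,40,0,0],[0,0,55,0,0],[0,0,60,0,0],[0,0,60,0,0]],
])

```text
time: 22.15
tool_pos: [0.6114, 0.1932, 0.1496]
ee_rot: [3.137, -0.0, 1.762]
wrist_force: [0.0, 0.3, -1.1]
width: 0.0216
```

Run:
```python
from h import *
s=snap('side','s20');st()
P=lambda c,x,y,h:np.round(proj(c,S0+XR*x/1e3+YR*y/1e3+[0,0,h/1e3]),1)
S=s['frame'][:,:,2].astype(int)-s['frame'][:,:,0];V=s['frame'].max(2)
for y in range(196,250,1): print(y,''.join('#' if V[y,x]<60 else '.' if S[y,x]>35 else 'o' for x in range(225,285)))
```

```text
xr,yr,h(grasp) [ 6.380e+01 -1.000e-01  1.669e+02] F [-0.  -0.8 -2.3] yaw 1.762 t 22.2 w 0.021166940875581495
196 ..o#####oo...oooo########ooooooo.............o#######o......
197 .o#####o......ooo########oooooo...............oo##oo........
198 o####oo........oo#########oooo..................o...........
199 ####o...........o#########ooo...............................
200 ###o...........o############o...............................
201 ##o...........o#############o...............................
202 #o.......oo#################o...............................
203 #o.....oo###################o...............................
204 #o...oo#####################o...............................
205 #oooo########################...............................
206 #############################...............................
207 #############################...............................
208 #############################...............................
209 #############################...............................
210 o############################...............................
211 o###########
[... 1818 characters left out ...]
........ooooooooooooo.....oooooooooooooooooooooooo
240 .................oooooooooooooo....ooooooooooooooooooooooooo
241 ................oooooooooooooo.....ooooooooooooooooooooooooo
242 ................ooooooooooooo.....oooooooooooooooooooooooooo
243 ...............oooooooooooooo.....oooooooooooooooooooooooooo
244 ...............ooooooooooooo.....ooooooooooooooooooooooooooo
245 ................oooooooooooo....oooooooooooooooooooooooooooo
246 ................ooooooooooo.....oooooooooooooooooooooooooooo
247 .................oooooooooo....ooooooooooooooooooooooooooooo
248 ....................oooooo.....ooooooooooooooooooooooooooooo
249 ..............................oooooooooooooooooooooooooooooo
```

>>> step_arm([
  [[-15,-3,0,0,0],[-35,-7,0,0,0],[-53,-10,0,0,0],[-63,-12,0,0,0],[-63,-12,0,0,0],[-63,-12,0,0,0]],
])

```text
time: 22.7
tool_pos: [0.5468, 0.1808, 0.1462]
ee_rot: [-3.141, 0.0, 1.762]
wrist_force: [0.7, 0.2, -2.1]
width: 0.0212
```

>>> step_arm([
  [[0,0,-5,0,0],[0,0,-10,0,0],[0,0,-13,0,0],[0,0,-13,0,0]],
])

```text
time: 23.03
tool_pos: [0.5469, 0.1807, 0.1322]
ee_rot: [-3.139, 0.0, 1.762]
wrist_force: [-0.0, 0.5, -1.2]
width: 0.0211
```

Run:
```python
from h import *
s=snap('side','s21');st()
cv2.imwrite('pics/c11.png',cv2.resize(s['frame'][195:285,230:310],(530,596),interpolation=2)[:,:,::-1])
```

```text
xr,yr,h(grasp) [ -0.9  -0.  151.8] F [-0.4 -0.2 -1.4] yaw 1.762 t 23.0833 w 0.02138287397527997
```

View pics/c11.png

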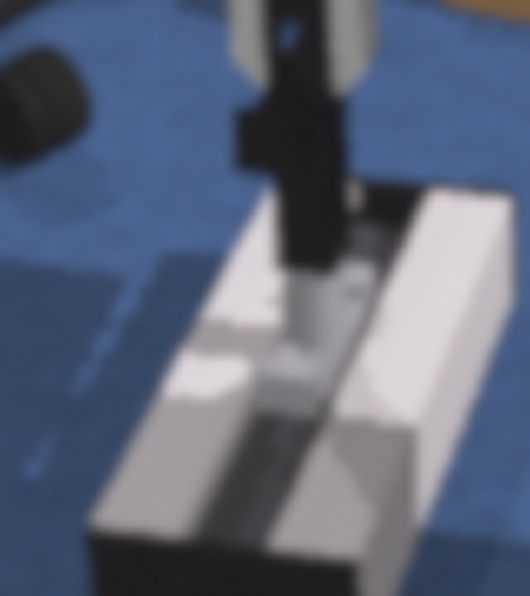

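The 12th and last picture shows the foot's near end (about 255–320, 410 in the crop) lying between the slot edges (about 248–328), so it is centred and lengthwise. I'll lower it onto the strip.

>>> step_arm([
  [[1,0,-4,0,0],[1,0,-8,0,0],[1,0,-12,0,0],[1,0,-14,0,0],[1,0,-14,0,0]],
])

```text
time: 23.5
tool_pos: [0.5478, 0.1808, 0.1191]
ee_rot: [-3.14, 0.0, 1.762]
wrist_force: [0.0, -0.3, -1.9]
width: 0.0208
```

>>> step_arm([
  [[0,0,-1,0,0],[0,0,-2,0,0],[0,0,-2,0,0]],
])

```text
time: 23.75
tool_pos: [0.5483, 0.1809, 0.1181]
ee_rot: [3.141, -0.0, 1.762]
wrist_force: [-0.5, -0.3, -0.3]
width: 0.0214
```

>>> step_arm([
  [[0,0,-1,0,0],[0,0,-2,0,0],[0,0,-2,0,0]],
])

```text
time: 24.0
tool_pos: [0.5482, 0.1809, 0.1159]
ee_rot: [-3.141, 0.0, 1.762]
wrist_force: [0.5, -0.5, -1.2]
width: 0.0212
```

>>> step_arm([
  [[0,0,-1,0,0],[0,0,-1,0,0],[0,0,-1,0,0]],
])

```text
time: 24.25
tool_pos: [0.5483, 0.1809, 0.1151]
ee_rot: [3.142, 0.0, 1.762]
wrist_force: [0.0, -0.2, -2.1]
width: 0.0209
```

>>> step_arm([
  [[0,0,-1,0,0],[0,0,-1,0,0],[0,0,-1,0,0]],
])

```text
time: 24.5
tool_pos: [0.5487, 0.181, 0.115]
ee_rot: [3.14, -0.0, 1.762]
wrist_force: [-0.3, -0.3, 2.2]
width: 0.0214
```

>>> step_arm([
  [[0,0,0,0,70],[0,0,0,0,70],[0,0,0,0,70],[0,0,0,0,70],[0,0,0,0,70],[0,0,0,0,70],[0,0,0,0,70],[0,0,0,0,70]],
])

```text
time: 25.17
tool_pos: [0.5483, 0.1809, 0.114]
ee_rot: [-3.142, 0.0, 1.762]
wrist_force: [-0.3, 0.4, 0.1]
width: 0.0653
```

>>> step_arm([
  [[0,0,15,0,70],[0,0,35,0,70],[0,0,55,0,70],[0,0,60,0,70],[0,0,60,0,70],[0,0,60,0,70]],
])

```text
time: 25.67
tool_pos: [0.5482, 0.1809, 0.1736]
ee_rot: [-3.141, 0.0, 1.762]
wrist_force: [0.9, -0.4, 0.0]
width: 0.0657
```

Run:
```python
from h import *
s=snap('side','s22');st();tilt(s,226,233,262)
S=s['frame'][:,:,2].astype(int)-s['frame'][:,:,0];V=s['frame'].max(2)
for y in range(196,258,1): print(y,''.join('#' if V[y,x]<60 else '.' if S[y,x]>35 else '0123456789'[V[y,x]//26] for x in range(248,300)))
P=lambda c,x,y,h:np.round(proj(c,S0+XR*x/1e3+YR*y/1e3+[0,0,h/1e3]),1)
print([P(s,11,50,154),P(s,11,50,132),P(s,11,-50,154),P(s,-11,50,154)])
```

```text
xr,yr,h(grasp) [ -0.3  -0.2 191.7] F [0.5 0.4 0.5] yaw 1.762 t 25.7167 w 0.06596131413803973
tilt 101.0 [ 22.1 110.2] [25.9 90.6] n 8 res 0.82
196 ......................2########2.................433
197 .......................22######23...................
198 ........................3322#####2223...............
199 ............................########2...............
200 ............................2########...............
201 ............................2########...............
202 ............................2########...............
203 ............................#########...............
204 ...........................2#########...............
205 ...........................##########...............
206 ..........................2#########2...............
207 .........................3##########................
208 .........................2#########2................
209 ........................3##########.................
210 ........................2#########2.................
211 .......................3##########..................
212 .......................2#########2.......
[... 1969 characters left out ...]
6666666554444555665557888888888888877
248 ........45776666666666544444555665567888888888888777
249 .......456787778877766543444455665567888888888888777
250 .......467888888888877543344455555578888888888887777
251 ......4568888888888887533444455555677888888888887777
252 ......5678888888888876534444455555677778888888887777
253 .....45678888888888876545555555556777778888888877777
254 .....45677778888888776556665555456777777888888877777
255 ....455666666777777766666666655457777777788888777777
256 ....456666666666666655666666655467777777788888777777
257 ...4556666666666655555566666654456666777778887777776
[array([264.3, 219.1]), array([264.9, 227.6]), array([276.9, 196.8]), array([274.1, 220.1])]
```

>>> step_arm([
  [[0,0,-25,0,70],[0,0,-50,0,70],[0,0,-59,0,70],[0,0,-59,0,40],[0,0,-59,0,0],[0,0,-59,0,0],[0,0,-59,0,0],[0,0,-59,0,0]],
])

```text
time: 26.38
tool_pos: [0.5493, 0.1811, 0.1168]
ee_rot: [3.139, -0.0, 1.762]
wrist_force: [0.6, -0.3, 0.5]
width: 0.0358
```

>>> step_arm([
  [[0,0,0,0,0],[0,0,0,0,0],[0,0,0,0,0],[0,0,0,0,0],[0,0,0,0,0],[0,0,0,0,0]],
])

```text
time: 26.88
tool_pos: [0.5488, 0.181, 0.1159]
ee_rot: [3.14, -0.0, 1.762]
wrist_force: [-0.2, -0.0, 3.9]
width: 0.0212
```

>>> step_arm([
  [[0,0,-3,0,0],[0,0,-6,0,0],[0,0,-9,0,0],[0,0,-12,0,0],[0,0,-12,0,0],[0,0,-12,0,0]],
])

```text
time: 27.38
tool_pos: [0.5491, 0.1811, 0.1042]
ee_rot: [3.139, -0.0, 1.762]
wrist_force: [-0.5, 0.3, 7.2]
width: 0.021
```

>>> step_arm([
  [[0,0,0,-0.12,0],[0,0,0,-0.24,0],[0,0,0,-0.36,0],[0,0,0,-0.48,0],[0,0,0,-0.6,0],[0,0,0,-0.6,0]],
])

```text
time: 27.88
tool_pos: [0.5489, 0.1809, 0.1043]
ee_rot: [3.14, -0.001, 1.158]
wrist_force: [-0.0, -0.1, 6.7]
width: 0.0209
```

```bash
python3 -c "
from h import *
st();print(robot.get_obs()['wrist_torque'])"
```

```text
xr,yr,h(grasp) [  0.9  -0.2 123.3] F [-0.  -0.1  6.7] yaw 1.158 t 27.8833 w 0.02094105061193495
[-0.07695735  0.06854736 -0.02787686]
```

Turning freely, with no moment about z. I'll complete the quarter turn.

>>> step_arm([
  [[0,0,0,-0.12,0],[0,0,0,-0.24,0],[0,0,0,-0.36,0],[0,0,0,-0.48,0],[0,0,0,-0.6,0],[0,0,0,-0.72,0],[0,0,0,-0.84,0],[0,0,0,-0.96,0]],
])

```text
time: 28.55
tool_pos: [0.5489, 0.1813, 0.1044]
ee_rot: [-3.141, -0.002, 0.196]
wrist_force: [-0.4, 0.7, 7.6]
width: 0.0211
```

>>> step_arm([
  [[0,0,0,-0.01,0],[0,0,0,-0.01,0],[0,0,0,-0.01,0]],
])

```text
time: 28.8
tool_pos: [0.5488, 0.1813, 0.1044]
ee_rot: [-3.141, -0.002, 0.192]
wrist_force: [0.1, -0.1, 6.8]
width: 0.0213
```

```bash
python3 -c "
from h import *
st();print(robot.get_obs()['wrist_torque'])"
```

```text
xr,yr,h(grasp) [9.000e-01 1.000e-01 1.234e+02] F [ 0.1 -0.1  6.8] yaw 0.192 t 28.8 w 0.021326089985161435
[0.12829836 0.11806191 0.05647778]
```

>>> step_arm([
  [[0,0,2,0,0],[0,0,4,0,0],[0,0,6,0,0],[0,0,6,0,0]],
])

```text
time: 29.13
tool_pos: [0.5488, 0.1813, 0.1102]
ee_rot: [-3.141, -0.002, 0.192]
wrist_force: [-0.1, 0.2, 4.5]
width: 0.021
```

>>> step_arm([
  [[0,0,0,0,60],[0,0,0,0,60],[0,0,0,0,60],[0,0,0,0,60],[0,0,0,0,60],[0,0,0,0,60]],
])

```text
time: 29.63
tool_pos: [0.548, 0.1808, 0.1085]
ee_rot: [3.141, 0.001, 0.192]
wrist_force: [0.2, 0.3, -0.1]
width: 0.0555
```

>>> step_arm([
  [[0,0,10,0,60],[0,0,30,0,60],[0,0,60,0,60],[0,0,90,0,60],[0,0,110,0,60],[0,0,110,0,60]],
])

```text
time: 30.13
tool_pos: [0.5509, 0.1815, 0.2264]
ee_rot: [-3.141, -0.012, 0.192]
wrist_force: [0.7, 0.6, 1.1]
width: 0.0565
```

Run:
```python
from h import *
s=snap('side','s23');st()
S=s['frame'][:,:,2].astype(int)-s['frame'][:,:,0];V=s['frame'].max(2)
for y in range(196,256,1): print(y,''.join('#' if V[y,x]<60 else '.' if S[y,x]>35 else '0123456789'[V[y,x]//26] for x in range(236,304)))
P=lambda c,x,y,h:np.round(proj(c,S0+XR*x/1e3+YR*y/1e3+[0,0,h/1e3]),1).tolist()
for z in(27,17):print(z,'left end tops',P(s,50,11,126+z),P(s,50,-11,126+z),'right end tops',P(s,-50,11,126+z),P(s,-50,-11,126+z),'bar low L/R near',P(s,50,11,104+z),P(s,-50,11,104+z))
```

```text
xr,yr,h(grasp) [ 2.000e+00 -1.000e-01  2.422e+02] F [ 0.  -0.4  0.2] yaw 0.192 t 30.1833 w 0.05635903209984275
196 ..................................2#######2..................4333344
197 ...................................22##22........................433
198 .....................................3..............................
199 ....................................................................
200 ....................................................................
201 ....................................................................
202 23..................................................................
203 ##23................................................................
204 ####3...............................................................
205 ####23.............3#2..............................................
206 #####2.............2##3.............................................
207 ######3...........2###2.............................................
208 ######2...........#####23...........................................
209 ######2...........#########22223....
[... 2968 characters left out ...]
........4567888888888875444444555556778888888888877777765
251 ...................4578888888888875444444555556777888888888877777765
252 ..................4567888888888887544444455555677778888888887777766.
253 .................44567888888888876544444445556777777888888877777765.
254 .................4566777888888887654444444445677777778888887777776..
255 ................45566666777777776544444444456777777777888877777765..
27 left end tops [252.8, 208.7] [255.8, 203.8] right end tops [296.0, 213.0] [298.4, 208.0] bar low L/R near [253.5, 217.0] [296.3, 221.5]
17 left end tops [253.1, 212.5] [256.1, 207.6] right end tops [296.2, 216.9] [298.5, 211.9] bar low L/R near [253.8, 220.7] [296.5, 225.3]
```

>>> step_arm([
  [[-30,-30,0,0,60],[-60,-60,0,0,60],[-90,-90,0,0,60],[-120,-120,0,0,60],[-150,-150,0,0,60],[-170,-180,0,0,60],[-170,-200,0,0,60],[-170,-200,0,0,60]],
])

```text
time: 30.85
tool_pos: [0.3767, -0.0217, 0.2178]
ee_rot: [3.141, 0.002, 0.186]
wrist_force: [0.2, 0.4, 0.1]
width: 0.0563
```

Run:
```python
from h import *
t=snap('top','t24');s=snap('side','s24');st()
V=t['frame'].max(2).astype(int);S=t['frame'][:,:,2].astype(int)-t['frame'][:,:,0]
for y in range(164,230): print(y,''.join('#' if V[y,x]<60 else '.' if S[y,x]>35 else '0123456789'[V[y,x]//26] for x in range(205,305)))
# bystanders: change between first and last pictures
a=load('top0')['frame'].astype(int);b=t['frame'].astype(int);d=np.abs(a-b).max(2)
for n,(x0,y0,x1,y1) in dict(projector=(115,145,185,212),headset=(292,98,366,154),bottle=(455,140,525,192)).items(): print(n,(d[y0:y1,x0:x1]>40).sum())
a=load('side0')['frame'].astype(int);d=np.abs(a-s['frame']).max(2)
for n,(x0,y0,x1,y1) in dict(projector=(128,285,243,370),headset=(220,178,288,220),bottle=(332,88,358,160)).items(): print('side',n,(d[y0:y1,x0:x1]>40).sum())
```

```text
xr,yr,h(grasp) [-205.1 -164.1  237. ] F [ 1.1 -0.2  0.4] yaw 0.19 t 30.95 w 0.05644409750019109
164 ....................................................................................................
165 ....................................................................................................
166 ....................................................................................................
167 ....................................................................................................
168 ....................................................................................................
169 ....................................................................................................
170 ....................................................................................................
171 ....................................................................................................
172 ......................................333.........................................54................
173 .................................332222##2.............
[... 5314 characters left out ...]
......................................................................................
225 ....................................................................................................
226 ....................................................................................................
227 ....................................................................................................
228 ....................................................................................................
229 ....................................................................................................
projector 0
headset 1745
bottle 1148
side projector 131
side headset 535
side bottle 438
```

>>> step_arm([
  [[0,-60,0,0,60],[0,-120,0,0,60],[0,-180,0,0,60],[0,-220,0,0,60],[0,-220,0,0,60],[0,-220,0,0,60],[0,-220,0,0,60],[0,-220,0,0,60]],
])

```text
time: 31.62
tool_pos: [0.3788, -0.238, 0.218]
ee_rot: [-3.139, 0.001, 0.192]
wrist_force: [0.5, 0.1, -0.2]
width: 0.0567
```

Run:
```python
from h import *
t=snap('top','t25');s=snap('side','s25');st()
def cen(f,fn,b):
    x0,y0,x1,y1=b;f=f.astype(int)[y0:y1,x0:x1];m=fn(f);ys,xs=np.where(m);return len(xs),round(xs.mean()+x0,1),round(ys.mean()+y0,1)
blk=lambda f:f.max(2)<55
org=lambda f:(f[:,:,0]-f[:,:,2]>45)
for a,b,k,o in(('top0',t,(292,98,366,154),(455,140,525,192)),('side0',s,(218,178,290,222),(328,86,360,162))):
    A=load(a)['frame'];B=b['frame'];print('headset',cen(A,blk,k),cen(B,blk,k),'bottle',cen(A,org,o),cen(B,org,o))
for x in(load('s24'),s): print('hanger side',cen(x['frame'],blk,(250,200,300,222)))
```

```text
xr,yr,h(grasp) [-245.4 -378.5  237.8] F [ 0.1 -0.4 -0.3] yaw 0.194 t 31.7167 w 0.05622920186820034
headset (548, np.float64(332.0), np.float64(125.7)) (567, np.float64(330.9), np.float64(123.2)) bottle (1154, np.float64(492.0), np.float64(167.0)) (1247, np.float64(491.6), np.float64(167.8))
headset (592, np.float64(249.6), np.float64(198.6)) (873, np.float64(256.9), np.float64(204.0)) bottle (1240, np.float64(344.7), np.float64(126.9)) (1303, np.float64(345.1), np.float64(126.4))
hanger side (360, np.float64(275.1), np.float64(214.3))
hanger side (356, np.float64(275.2), np.float64(214.3))
```

Run:
```python
from h import *
for a,b,bx in(('top0','t25',(290,96,370,156)),('side0','s25',(218,180,290,220))):
    x0,y0,x1,y1=bx
    m=[(load(n)['frame'][y0:y1,x0:x1].max(2)<45) for n in(a,b)]
    for y in range(0,y1-y0,2): print(''.join('.ab#'[int(m[0][y,x])+2*int(m[1][y,x])] for x in range(x1-x0)))
```

```text
................................................................................
................................................................................
................................................................................
................................................................................
....................................bbbbb.......................................
.............................bbbbb..............###b............................
.........................bbb.........................##b........................
......................##................................b###....................
....................#.......................................#b..................
..............................................................#.................
................a..............................................##b..............
..............#a.................................................##.............
..........######a.................................................#b............
...........##a#.#a#............................
[... 2089 characters left out ...]
...........................................
.....###b...............................................................
.....###......#######a..................................................
.....##################.................................................
......##################.............bbb................................
........################a............bbbbbbbbbbbb.......................
........################a............bbbbbbbbbbbbbbbbbbbbbbbbbbbbbbbbb..
.........###############.............bbbbbbbbbbbbbbbbbbbbbbbbbbbbbbbbbbb
...........##########..........................bbbbbbbbbbbbbbbbbbbbbbbbb
............#####....................................bbbbbbbbbbb...bbbbb
```

```bash
python3 -c "
from bench import robot
print(robot.close_job())"
```

```text
the job is handed in; nothing more can be done
None
```

The hanger is locked in the rail with its crossbar square across it, and the job is handed in at about 32 s of the 61 s allowed.

- **Out of the tray:** The tool cannot tilt, so I gripped the post in the tray and turned the hanger upright by pushing its foot against the rail's outer side and then the table. I stood it on the table beside the rail and took it again by the bar. A first try at tilting it at the slot lip did not work: the foot slipped in the pads and I had to redo it.
- **In the slot:** I set the foot lengthwise in the slot on the strip, opened the gripper and backed off 60 mm; the side view showed the hanger standing upright.
- **Locking it:** I took it by the crossbar from above and pressed it to about 17 mm with roughly 7–9 N. It turned a quarter turn with no resistance. Still holding it, I let it up 6 mm before opening, so part of the rise was guided by the gripper.

**Last checks:**
- **Hanger:** In the side view the bar ends match a foot height of about 27 mm within 1–2 pixels and are level. In the top view the bar is within about 1° of square. It had not moved between the last two side views, about 0.8 s apart, with the robot well away.
- **Bystanders:** The headset and bottle are where they were in both views, and the projector in the top view. A raw difference check flagged all three. For the headset and bottle I traced this to shadows and the bar entering the picture; I did not follow up the projector's small side-view difference.
- **Forces:** The highest wrist-force component I read was about 10 N.
- **Not seen directly:** I used all 12 picture views before the final turn, so the last checks are measurements from the images only, and I judged the groove engagement from height and squareness.

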